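# Swap out the gas filter: press the release ring and free the tube

## Task

Disconnect the tube that carries the square filter cartridge: first move the jar that blocks the rails behind its fitting and stand it upright on the bench out of the way, then push the black release ring fully home against the fitting and keep pushing, so that the fitting slides back off the tube's end. Lift the freed tube out of its forks and lay it gently, flat inside the steel tray beside the small box. Leave the plain tube connected, and do not knock over or shove the vials or the box in the tray.

Things in the scene. Friction and masses are not known exactly. Their poses are not given: they have to be found in the camera images.
- filter_tube: the tube to disconnect: rigid steel, 16 mm in diameter, 198 mm long, with a square white cartridge (44 x 44 mm, 70 mm long) round it; 0.18 to 0.35 kg. Origin on its axis (55 mm above the bench, level) at the middle of the cartridge; +x along the tube towards the fitting, z up. An open-topped 6 mm fork plate 3 mm beyond each end of the cartridge carries it and stops it moving along its axis
- filter_tube_tip (a point): the end of the filter tube in the fitting, on its axis, 143 mm ahead (+x) of the tube's origin. A bead 28 mm in diameter, 7 to 13 mm behind this end, is held in the fitting by hidden catches until the ring is pressed
- filter_tube_tail (a point): the other end of the filter tube, on its axis, 55 mm behind (-x) the tube's origin
- filter_stand: stand of the filter tube: aluminium base plate 320 x 90 x 8 mm fixed to the bench; origin under its middle, +x from cartridge to fitting, z up. Cartridge middle 90 mm behind the origin; forks 56 mm wide, 65 mm high. The fitting, a metal block 54 mm long, 70 mm wide, 20 to 90 mm above the bench (cap on it to 95 mm), rides on rails along x, its front 24 mm ahead of the origin
- filter_ring_face (a point): centre of the front face (towards the cartridge) of the filter tube's release ring, a black disc 64 mm in diameter, 9 mm thick, round the tube in front of the fitting, 55 mm above the bench; +x is the way to press it. Moves with ring and fitting. Between this face and the near fork the bare neck of the tube is 52 mm long
- filter_ring (a joint): how far the release ring is pressed towards its fitting, m: 0 free, 0.008 fully home. A spring pushes it back (1 N at the start, 5 N fully home); beyond 0.006 the catches let go of the tube.
- filter_fitting (a joint): how far the fitting has slid back (+x) from where it was connected, m: 0 to 0.07. It slides stiffly (about 6 N) and stays where it is left; it cannot leave the tube unless the ring is pressed. The tube's end is clear of the ring from 0.05 on (ring let go).
- filter_mouth (a point): the middle of the front face of the filter tube's fitting block, on the tube's axis; moves with the fitting; +x as the stand's
- plain_tube: the other tube, to be left connected: plain steel, same diameter and length, with two thin 30 mm collars instead of the cartridge, on a second stand exactly like the first. Origin on its axis at the middle between the two forks; +x towards its fitting.
- plain_stand: the stand of the plain tube, same shape and axes as the filter tube's stand (base plate 320 x 90 mm, highest point 95 mm)
- tray: open steel tray fixed to the bench, 270 (x) x 180 (y) x 35 mm high, walls and floor 5 mm; origin under its middle, z up
- slide_box: small grey box lying in the tray, 100 x 28 x 30 mm, long side along the tray's x, about 45 mm to the +y side of the tray's middle; origin at the centre of its underside
- jar: small capped jar, 38 mm in diameter, 71 mm high, 0.12 kg, standing on the filter stand's base plate (8 mm up) between the rails, its near side 10 to 25 mm behind the back of the fitting; origin at the centre of its foot, z up. While it is there the fitting cannot slide far enough. The bench between 0.4 and 0.65 m ahead of the robot and 0.45 m to either side holds only the things listed here
- vial0: stoppered vial standing on the bench close beside the filter stand, 28 mm in diameter, 95 mm high, origin at the centre of its foot
- vial1: a like vial standing close beside the plain stand
- vial2: a like vial standing in front of the tray (towards the robot)
Mind the look-alikes: they are no part of the job. What is shaped like the filter_tube but pink or yellow is not meant.

How it is judged:
By the outcome, as a careful person would: the job done as asked, in the order asked, and still so for the second after the job is handed in, with the robot touching nothing.
It also fails if it takes over 72 s, if anything falls off the work surface, if the arm or the gripper's body presses on something with over 40 N, if the wrist force passes 120 N, or if a joint passes its speed limit or range.

## Robot

A 6-joint arm with a two-finger parallel gripper is mounted at the origin on the work surface. World frame = base frame: x ahead of the robot, y to its left, z up, the work surface at z = 0. Lengths are in m, angles in rad, forces in N, time in s.
With the tool pointing down it reaches from about 0.2 to 0.875 m from the base axis. Payload 3.4 kg.
Tool frame: the origin (TCP) lies on the centre line of the jaws, within the pads' length; the fingertips stand 8 mm ahead of it and the grasp point (between the pads) lies 11 mm behind it; z points along the fingers, y is the direction in which the jaws open and shut (so a half turn about z gives the same grasp; the last joint's range is limited). The gripper opens to 94 mm and grips with 3 to 60 N. Pads are 16 mm wide; open, the fingers measure 119 mm over their backs; the gripper's body (75 mm by 177 mm) begins 78 mm behind the grasp point.
Start: joints at [-1.308, 0.276, 1.505, -0, 1.361, -0.121], TCP at [0.215, -0.533, 0.213] pointing down, gripper open.
Joint ranges: [-2.89, 2.89], [-0.75, 2.08], [0.22, 2.7], [-1.18, 4.32], [0.11, 2.71], [-2.7, 2.7]. Speed limits (rad/s): [2.57, 2.57, 3.14, 3.14, 3.14, 3.14].

## Interface

Orientations are given as a unit quaternion [x, y, z, w].
In Python, from cell import robot gives the robot as it stands.
- The arm moves only by the tool drive_tool, never from a script. Its argument "commands" is a list of rows, each an object with "hand": the gripper command: -1 is shut, 1 is fully open, values between are in proportion; "dp": the shift along the tool's x, y, z in m, a list of three; "spin": the turn about the tool's z in degrees. A call has 1 to 8 rows; each row shifts and turns the commanded pose from where the row before left it, along the tool's axes as they then stand; what a row does not reach is not made up. A row lasts 1/8 s, in which the tool goes at most 62.5 mm and 10.7 degrees, less where a joint would pass 70% of its speed; a pose out of reach is approached as far as the arm can. A call is refused whole if a number of a shift passes 0.0625 or a number of a turn 10.7, either way. A call with a gripper value outside its range is refused whole. The fingers move at their own pace and stop on an object; the grip force is fixed at half the most. Time passes only in rows, so rows that do not move let the fingers close. It gives the time, the measured TCP pose, the force and the opening at its end, in the units of the state.
- robot.state(): the state, without advancing time (a new reading comes with each control period).
- robot.capture(name): name is "scene" or "side" or "wrist"; returns a dict with "pixels" (420x560x3 uint8, red, green, blue), "range_z" (420x560 float32, m along the optical axis (not along the pixel's ray), 0 where there is no reading), "fx", "fy", "cx", "cy" (pixels), "k1" (the pictures are not rectified: a ray, as slopes to the right and down, at radius r is drawn at 1 + k1 r^2 times it, then the intrinsics apply), "world_to_cam" (4x4, takes a point from world to camera coordinates). Camera axes: x right, y down, z forward; pixel columns grow to the right and rows downward; lengths in m; the calibration is good to about 2 mm. A picture is of the moment at which its call begins.
- robot.finish_job(): hands the job in, once; it reports no verdict.
The state is a dict: "time_s": time; "joint_pos": joint angles; "qd": joint speeds; "joint_torque": joint torques, N m; "eef_pos": TCP position; "tool_rot": TCP orientation; "wrist_force": force on the tool from outside, world axes, zero at the start; "ft_torque": the same for the moment, N m; "finger_gap": opening from 0.0 (shut) to 1.0 (fully open).
Only numpy, scipy, OpenCV 4.12 (cv2) and the standard library are available. Lean on these libraries where they do the work, as an engineer would, in place of code of your own. Each camera call takes 0.05 s, during which the arm holds its last target.

## Working session

There is one attempt and no reset: what is moved stays moved. The work goes in short steps, Python scripts to look and compute and a tool call to move; the robot and the scene stay as the last step left them, time stands still between calls to the robot, and variables do not carry over. Pictures are saved under pics/ and viewed, and the job is handed in when it is done.

Besides the shell and the picture viewer there is one more tool, called after "Call:" as name(argument=value, ...) on one line, values as JSON. drive_tool: Moves the arm, as the interface text tells. Its arguments: {"type":"object","properties":{"commands":{"type":"array","items":{"type":"object","properties":{"hand":{"type":"number"},"dp":{"type":"array","items":{"type":"number"}},"spin":{"type":"number"}}}}},"required":["commands"]}

```bash
mkdir -p pics; ls; python3 - <<'E'
from cell import robot
import cv2
print(robot.state())
for n in ("scene","side","wrist"):
    c=robot.capture(n); cv2.imwrite(f"pics/{n}0.png",c["pixels"][:,:,::-1])
    print(n,c["fx"],c["fy"],c["cx"],c["cy"],c["k1"],c["world_to_cam"])
E
```

```text
pics
{'time_s': 0.0, 'joint_pos': array([-1.30802320e+00,  2.76580794e-01,  1.50609184e+00,  6.02919536e-06,
        1.36067509e+00, -1.20990513e-01]), 'qd': array([ 0.00152472, -0.00038845,  0.00139286, -0.00119536, -0.00055938,
        0.00055973]), 'joint_torque': array([ 6.40968228e-04, -4.04583478e+01, -2.37231374e+01,  7.03900773e-02,
        3.42163048e-02, -1.38623773e-04]), 'eef_pos': array([ 0.21515073, -0.53265842,  0.21262927]), 'tool_rot': array([ 9.81646840e-01,  1.90705822e-01, -5.92171683e-05, -8.75539590e-04]), 'wrist_force': array([-0.52631221, -0.37068897, -0.05658744]), 'ft_torque': array([0.00438197, 0.01044051, 0.02284117]), 'finger_gap': 1.001847437656892}
scene 459.0621008567144 459.0621008567144 277.27234127758186 208.25223271840295 -0.06634377459266674 [[ 0.70000165  0.71413031 -0.00394979 -0.4157858 ]
 [ 0.42339288 -0.41945757 -0.80299055 -0.10186746]
 [-0.57509666  0.56042239 -0.59597867  1.30794689]
 [ 0.          0.          0.          1.        ]]
side 417.8415451890119 417.8415451890119 277.0298850197477 205.77996093845488 -0.10071491472385544 [[-0.99389291 -0.10802287  0.02253751  0.47696696]
 [-0.08703005  0.64177464 -0.76193903  0.04039482]
 [ 0.06784284 -0.75924724 -0.6472565   1.1069181 ]
 [ 0.          0.          0.          1.        ]]
wrist 301.10518372790017 301.10518372790017 280.54144263336696 208.1402912606011 0.014435334330532994 [[ 0.37382304 -0.92749875 -0.00155354 -0.57369717]
 [-0.90248938 -0.36412849  0.2300508  -0.02338022]
 [-0.21393752 -0.08459623 -0.97317738  0.39058395]
 [ 0.          0.          0.          1.        ]]
```

View pics/scene0.png

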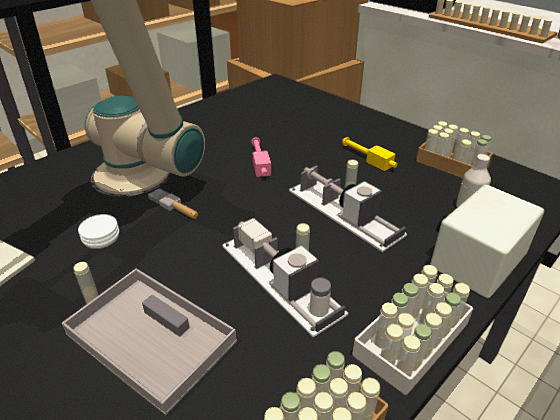

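View pics/side0.png

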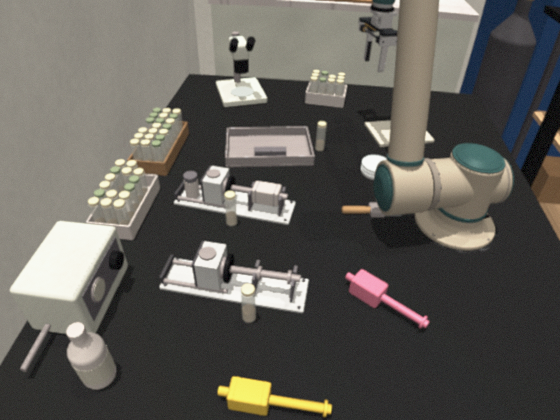

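View pics/wrist0.png

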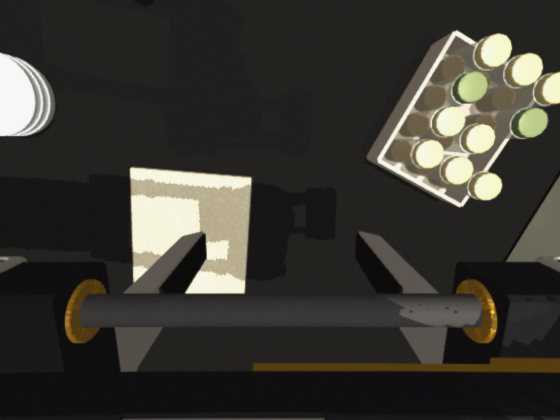

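The scene picture shows the filter stand with its white cartridge at (253,236), its fitting at (295,268) and the jar at (320,297). The plain stand is at (350,205), the tray at (150,335) with the grey box at (165,315), and the vials at (303,238), (351,172) and (84,280). The pink (261,160) and yellow (370,153) objects are decoys. Next I'll build a top view from depth.

```bash
cat > h.py <<'E'
import numpy as np, cv2
from cell import robot
def cloud(c):
    K=np.array([[c["fx"],0,c["cx"]],[0,c["fy"],c["cy"]],[0,0,1.]])
    h,w=c["range_z"].shape
    u,v=np.meshgrid(np.arange(w),np.arange(h))
    p=np.stack([u,v],-1).reshape(-1,1,2).astype(float)
    n=cv2.undistortPoints(p,K,np.array([c["k1"],0,0,0.])).reshape(h,w,2)
    z=c["range_z"]; P=np.dstack([n*z[...,None],z])
    T=np.linalg.inv(c["world_to_cam"]); W=P@T[:3,:3].T+T[:3,3]
    W[z==0]=np.nan
    return W
def proj(c,X):
    K=np.array([[c["fx"],0,c["cx"]],[0,c["fy"],c["cy"]],[0,0,1.]])
    T=c["world_to_cam"]; r=cv2.Rodrigues(T[:3,:3])[0]
    return cv2.projectPoints(np.atleast_2d(X).astype(float),r,T[:3,3],K,np.array([c["k1"],0,0,0.]))[0].reshape(-1,2)
E
python3 - <<'E'
from h import *
import pickle
x0,x1,y0,y1,s=0.25,0.85,-0.5,0.4,800
out={}
for n in("scene","side"):
    c=robot.capture(n); W=cloud(c); out[n]=(c,W)
    im=np.zeros((int((x1-x0)*s)+1,int((y1-y0)*s)+1,3),np.uint8)
    m=np.isfinite(W[...,0])&(W[...,0]>x0)&(W[...,0]<x1)&(W[...,1]>y0)&(W[...,1]<y1)&(W[...,2]<0.2)
    P=W[m]; col=c["pixels"][m][:,::-1]
    o=np.argsort(P[:,2]); P=P[o]; col=col[o]
    for p,k in zip(P,col):
        hcol=cv2.applyColorMap(np.uint8([[np.clip(p[2]*2400,0,255)]]),cv2.COLORMAP_JET)[0,0]
        cv2.circle(im,(int((y1-p[1])*s),int((x1-p[0])*s)),1,hcol.tolist(),-1)
    for g in np.arange(-0.5,0.41,0.1): cv2.line(im,(int((y1-g)*s),0),(int((y1-g)*s),im.shape[0]),(120,120,120),1)
    for g in np.arange(0.3,0.86,0.1): cv2.line(im,(0,int((x1-g)*s)),(im.shape[1],int((x1-g)*s)),(120,120,120),1)
    cv2.imwrite(f"pics/top_{n}.png",im)
pickle.dump(out,open("o.pkl","wb"))
E
```

```text
(no output)
```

View pics/top_scene.png

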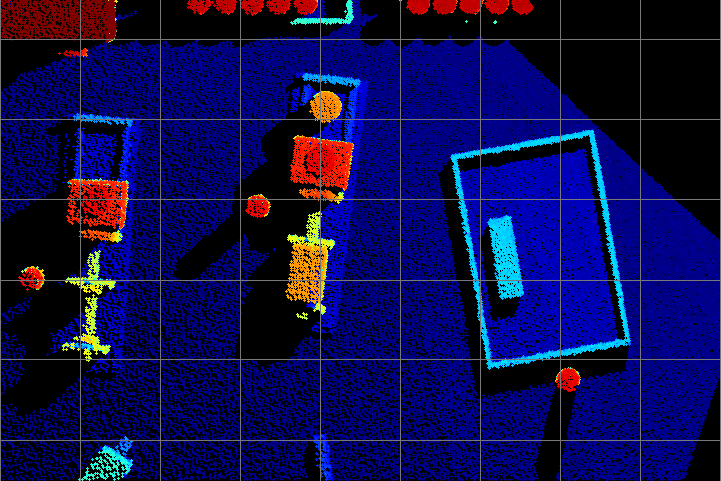

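View pics/top_side.png

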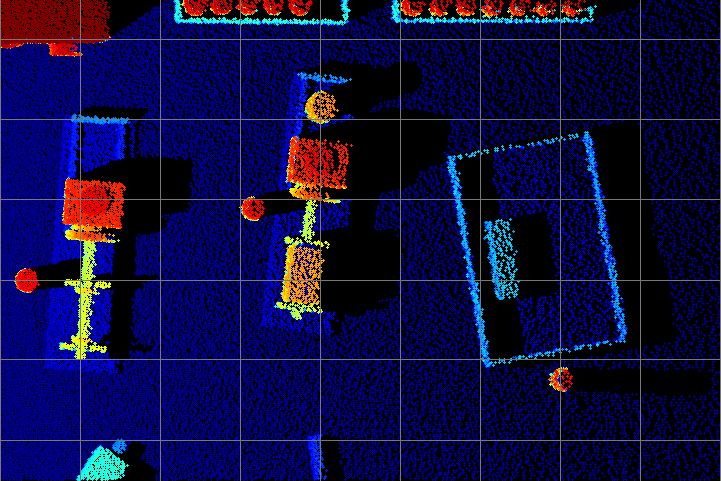

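```bash
cat > m.py <<'E'
from h import *
import pickle
o=pickle.load(open("o.pkl","rb"))
def reg(W,cx,cy,r,z0,z1):
    m=np.isfinite(W[...,0])&(np.hypot(W[...,0]-cx,W[...,1]-cy)<r)&(W[...,2]>z0)&(W[...,2]<z1)
    return W[m]
def rect(P):
    r=cv2.minAreaRect((P[:,:2]*1000).astype(np.float32)); return np.round(r[0],1),np.round(r[1],1),round(r[2],1),len(P),np.round(np.median(P[:,2])*1000,1)
for n in o:
    W=o[n][1]; print(n)
    print(" fit top",rect(reg(W,.65,.0,.055,.086,.0935)))
    print(" fit cap",rect(reg(W,.65,.0,.055,.0935,.1)))
    print(" cart",rect(reg(W,.51,.018,.055,.073,.083)))
    print(" jar",rect(reg(W,.718,-.005,.035,.076,.09)))
    print(" vial0",rect(reg(W,.59,.083,.03,.091,.1)))
    print(" vial1",rect(reg(W,.5,.36,.03,.091,.1)))
    print(" vial2",rect(reg(W,.376,-.305,.03,.091,.1)))
    print(" box",rect(reg(W,.53,-.23,.07,.031,.045)))
    print(" tray",rect(reg(W,.54,-.275,.2,.031,.04)))
    print(" pfit",rect(reg(W,.6,.28,.055,.086,.0935)))
    for cx,cy in ((.545,.01),(.46,.02)): print(" fork",rect(reg(W,cx,cy,.04,.052,.07)))
    P=reg(W,.571,.008,.012,.055,.068); print(" neck",P.mean(0),np.polyfit(P[:,0],P[:,1],1))
E
python3 m.py
```

```text
scene
 fit top (array([ 6.389e+02, -3.000e-01]), array([71. , 72.9]), 82.4, 612, np.float64(89.6))
 fit cap (array([649.2,  -1.4]), array([34. , 35.1]), 72.8, 169, np.float64(94.7))
 cart (array([508.4,  16.5]), array([44.4, 70.3]), 83.7, 430, np.float64(76.4))
 jar (array([716.7,  -6.9]), array([33.3, 38. ]), 41.0, 228, np.float64(78.2))
 vial0 (array([591.5,  78.1]), array([24.9, 23.6]), 74.4, 91, np.float64(94.1))
 vial1 (array([500.7, 360.2]), array([23.1, 24.2]), 35.1, 51, np.float64(94.2))
 vial2 (array([ 375.6, -310. ]), array([23.5, 26. ]), 68.3, 113, np.float64(94.9))
 box (array([ 528.3, -216.7]), array([114.8,  60.5]), 10.4, 791, np.float64(34.8))
 tray (array([ 519.9, -278.8]), array([308.8, 182.1]), 9.8, 2105, np.float64(34.7))
 pfit (array([588.4, 279. ]), array([72.4, 72.7]), 85.0, 354, np.float64(89.6))
 fork (array([547.5,   0.6]), array([63.5, 52.1]), 45.6, 329, np.float64(61.3))
 fork (array([467. ,   4.1]), array([22.4, 47.9]), 49.2, 72, np.float64(61.3))
 neck [0.57040454 0.00680141 0.06044066] [-0.03848196  0.02875169]
side
 fit top (array([638.4,   1.4]), array
[... 299 characters left out ...]
[589.9,  83.4]), array([25. , 22.6]), 77.9, 61, np.float64(94.0))
 vial1 (array([499.1, 365.4]), array([25.3, 23.6]), 20.4, 120, np.float64(93.8))
 vial2 (array([ 376.8, -303.7]), array([23.7, 20.8]), 69.1, 24, np.float64(93.1))
 box (array([ 525.2, -213.4]), array([109. ,  65.5]), 6.4, 241, np.float64(34.5))
 tray (array([ 515.4, -275.9]), array([314.3, 184.4]), 9.7, 527, np.float64(33.8))
 pfit (array([586.7, 283.4]), array([73.4, 73.8]), 86.0, 550, np.float64(89.4))
 fork (array([551.7,  24.5]), array([48.3, 57.7]), 25.9, 161, np.float64(61.3))
 fork (array([466.7,  27.2]), array([55.4, 26.8]), 56.7, 133, np.float64(61.7))
 neck [0.57119352 0.01377818 0.06075011] [-0.05498386  0.04518461]
```

The depth map puts the filter stand's yaw near −7.6°, with the cartridge near (0.507, 0.019) and the jar near (0.716, −0.004). The two fixed cameras disagree by about 5 mm in y, so I'll turn the tool to the stand's axis and look down with the wrist camera.

Call:
drive_tool(commands=[{"dp": [0,0,-0.03],"spin": 10,"hand": 1},{"dp": [0,0,-0.03],"spin": 10,"hand": 1},{"dp": [0,0,-0.03],"spin": 9.6,"hand": 1},{"dp": [0.027,-0.05,0],"spin": 0,"hand": 1},{"dp": [0.027,-0.055,0],"spin": 0,"hand": 1},{"dp": [0.027,-0.055,0],"spin": 0,"hand": 1},{"dp": [0.027,-0.055,0],"spin": 0,"hand": 1},{"dp": [0.027,-0.055,0],"spin": 0,"hand": 1}])

```text
time_s: 1.25
eef_pos: [0.3856, -0.2817, 0.3035]
tool_rot: [0.998, -0.067, 0.0, 0.0]
wrist_force: [0.6, 0.1, 0.8]
finger_gap: 1.003
```

Call:
drive_tool(commands=[{"dp": [0.027,-0.055,0],"spin": 0,"hand": 0.5},{"dp": [0.027,-0.055,0],"spin": 0,"hand": 0.5},{"dp": [0.027,-0.055,0],"spin": 0,"hand": 0.5},{"dp": [0.027,-0.055,0],"spin": 0,"hand": 0.5},{"dp": [0.027,-0.055,0],"spin": 0,"hand": 0.5},{"dp": [0.0,-0.03,0],"spin": 0,"hand": 0.5},{"dp": [0,0,0],"spin": 0,"hand": 0.5}])

```text
time_s: 2.12
eef_pos: [0.5592, 0.003, 0.303]
tool_rot: [0.998, -0.064, -0.0, -0.0]
wrist_force: [-0.3, -0.1, 0.5]
finger_gap: 0.751
```

```bash
cat >> h.py <<'E'
from scipy.spatial.transform import Rotation as Ro
def st():
    s=robot.state(); R=Ro.from_quat(s["tool_rot"]).as_matrix()
    print("t",s["time_s"],"p",np.round(s["eef_pos"],4),"xyaw",round(np.degrees(np.arctan2(R[1,0],R[0,0])),2),"zax",np.round(R[:,2],4),"F",np.round(s["wrist_force"],1),"gap",round(s["finger_gap"]*94,1),"q",np.round(s["joint_pos"],2))
    return s,R
def delta(target,yaw=None):
    s,R=st(); print("tool dp",np.round(R.T@(np.array(target)-s["eef_pos"]),4))
E
python3 - <<'E'
from h import *
import pickle
st()
c=robot.capture("wrist"); cv2.imwrite("pics/w1.png",c["pixels"][:,:,::-1]); pickle.dump({"wrist":(c,cloud(c))},open("o.pkl","wb"))
E
python3 m.py
```

```text
t 2.125 p [0.5592 0.003  0.303 ] xyaw -7.4 zax [-9.e-04  3.e-04 -1.e+00] F [-0.3 -0.1  0.5] gap 70.6 q [-0.12  0.22  1.37  0.    1.56  1.58]
wrist
 fit top (array([638.6,   1.5]), array([69.7, 72.8]), 82.6, 2034, np.float64(90.6))
 fit cap (array([650.6,  -0. ]), array([36.5, 35.4]), 19.4, 745, np.float64(95.7))
 cart (array([508. ,  19.1]), array([43.6, 69.1]), 83.0, 1533, np.float64(77.4))
 jar (array([716.3,  -5. ]), array([35.6, 35.3]), 38.8, 774, np.float64(79.5))
 vial0 (array([590.9,  79.6]), array([25.7, 25.4]), 4.1, 345, np.float64(95.6))
 vial1 (array([501.4, 351.9]), array([ 6.9, 20.7]), 89.2, 72, np.float64(93.8))
 vial2 (array([0., 0.]), array([0., 0.]), 0.0, 0, np.float64(nan))
 box (array([ 527.6, -213.9]), array([110.3,  60.4]), 9.5, 1628, np.float64(35.4))
 tray (array([ 538.4, -274.1]), array([270.6, 182.7]), 9.8, 3882, np.float64(35.1))
 pfit (array([587.8, 281.4]), array([71.9, 72.4]), 85.9, 1810, np.float64(90.6))
 fork (array([562.4,  11.5]), array([55.2, 45.9]), 80.1, 582, np.float64(62.6))
 fork (array([461.5,  24.8]), array([56. , 17.3]), 82.6, 238, np.float64(64.0))
 neck [0.57138807 0.00971138 0.06174978] [-0.064395    0.04650591]
  return _methods._mean(a, axis=axis, dtype=dtype,
  ret = ret.dtype.type(ret / rcount)
```

View pics/w1.png

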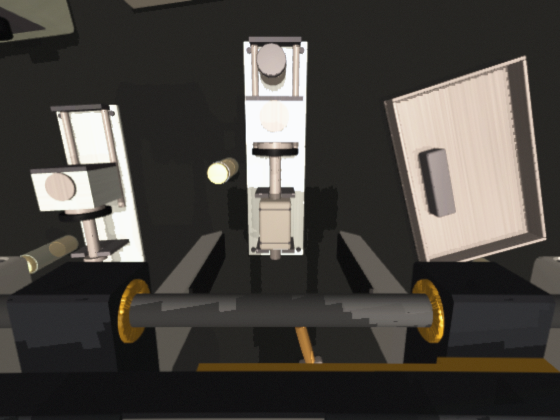

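Looking down, the filter stand shows its cartridge at (275,222), ring at (275,148), fitting at (275,118) and jar at (272,60), with vial0 at (222,170). The square white cartridge is on the middle stand and the other stand's tube has only collars, so this is the tube meant. Next, the jar.

```bash
python3 - <<'E'
from h import *
delta([.7163,-.0045,.15]); 
E
```

```text
t 2.175 p [0.559  0.0015 0.3032] xyaw -7.49 zax [-7.e-04 -7.e-04 -1.e+00] F [-0.7 -0.5  0.3] gap 70.3 q [-0.12  0.22  1.37 -0.    1.56  1.58]
tool dp [ 0.1569 -0.0147  0.1531]
```

Call:
drive_tool(commands=[{"dp": [0.04,-0.005,0.03],"spin": 0,"hand": 0.5},{"dp": [0.04,-0.005,0.03],"spin": 0,"hand": 0.5},{"dp": [0.04,-0.005,0.03],"spin": 0,"hand": 0.5},{"dp": [0.037,0,0.03],"spin": 0,"hand": 0.5},{"dp": [0,0,0.033],"spin": 0,"hand": 0.5},{"dp": [0,0,0],"spin": 0,"hand": 0.5}])

```text
time_s: 2.92
eef_pos: [0.7144, -0.0068, 0.1469]
tool_rot: [0.998, -0.067, -0.004, 0.0]
wrist_force: [0.1, -0.1, -0.4]
finger_gap: 0.75
```

```bash
python3 - <<'E'
from h import *
delta([.7163,-.0045,.051]); 
E
```

```text
t 2.925 p [ 0.7144 -0.0068  0.1469] xyaw -7.72 zax [-0.0075  0.     -1.    ] F [ 0.1 -0.1 -0.4] gap 70.5 q [-0.11  0.53  1.27 -0.    1.36  1.6 ]
tool dp [ 0.0023 -0.0026  0.0959]
```

Call:
drive_tool(commands=[{"dp": [0.001,-0.002,0.03],"spin": 0,"hand": 0.5},{"dp": [0,0,0.03],"spin": 0,"hand": 0.5},{"dp": [0,0,0.02],"spin": 0,"hand": 0.5},{"dp": [0,0,0.015],"spin": 0,"hand": 0.5},{"dp": [0,0,0],"spin": 0,"hand": 0.5},{"dp": [0,0,0],"spin": 0,"hand": -0.5},{"dp": [0,0,0],"spin": 0,"hand": -0.5},{"dp": [0,0,0],"spin": 0,"hand": -0.5}])

```text
time_s: 3.92
eef_pos: [0.7184, -0.0031, 0.0562]
tool_rot: [0.998, -0.066, 0.001, 0.0]
wrist_force: [-0.4, -0.5, -0.4]
finger_gap: 0.468
```

```bash
python3 - <<'E'
from h import *
delta([.7163,-.0045,.16])
c=robot.capture("wrist"); cv2.imwrite("pics/w2.png",c["pixels"][:,:,::-1])
E
```

```text
t 3.925 p [ 0.7184 -0.0031  0.0562] xyaw -7.6 zax [ 1.2e-03 -2.0e-04 -1.0e+00] F [-0.4 -0.5 -0.4] gap 44.0 q [-0.1   0.59  1.38 -0.    1.17  1.6 ]
tool dp [-0.0017  0.0017 -0.1038]
```

View pics/w2.png

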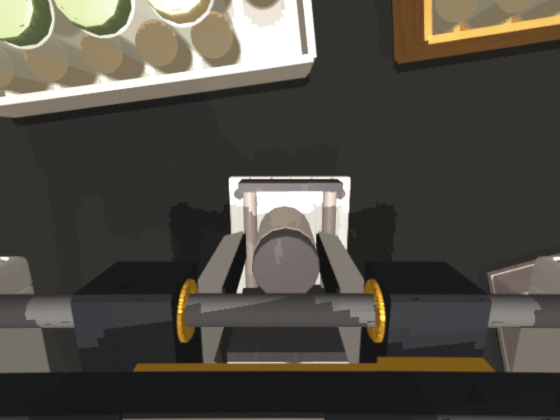

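The jar (285,255) is centred between the fingers, which are still closing.

Call:
drive_tool(commands=[{"dp": [0,0,0],"spin": 0,"hand": -0.5},{"dp": [0,0,0],"spin": 0,"hand": -0.5},{"dp": [0,0,0],"spin": 0,"hand": -0.5},{"dp": [0,0,-0.015],"spin": 0,"hand": -0.5},{"dp": [0,0,-0.03],"spin": 0,"hand": -0.5},{"dp": [0,0,-0.04],"spin": 0,"hand": -0.5},{"dp": [0,0,-0.02],"spin": 0,"hand": -0.5},{"dp": [0,0,0],"spin": 0,"hand": -0.5}])

```text
time_s: 4.97
eef_pos: [0.7191, -0.0028, 0.1629]
tool_rot: [0.998, -0.066, 0.002, -0.0]
wrist_force: [0.5, 0.1, -1.1]
finger_gap: 0.397
```

```bash
python3 - <<'E'
from h import *
delta([.48,-.108,.16])
c=robot.capture("wrist"); cv2.imwrite("pics/w3.png",c["pixels"][:,:,::-1])
E
```

```text
t 4.975 p [ 0.7191 -0.0028  0.1629] xyaw -7.6 zax [ 0.0043 -0.     -1.    ] F [ 0.5  0.1 -1.1] gap 37.3 q [-0.1   0.52  1.24  0.    1.38  1.6 ]
tool dp [-0.2231  0.1359  0.0019]
```

View pics/w3.png

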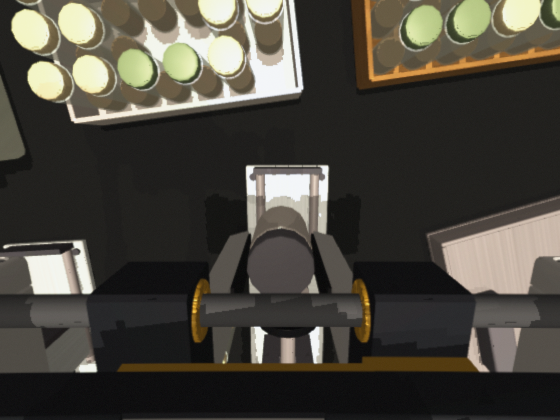

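The jar is held (gap 37 mm, force about −1.1 N). I'll carry it to (0.48, −0.108).

Call:
drive_tool(commands=[{"dp": [0,0.045,0],"spin": 0,"hand": -0.5},{"dp": [-0.02,0.045,0],"spin": 0,"hand": -0.5},{"dp": [-0.045,0.035,0],"spin": 0,"hand": -0.5},{"dp": [-0.05,0.011,0],"spin": 0,"hand": -0.5},{"dp": [-0.05,0,0],"spin": 0,"hand": -0.5},{"dp": [-0.04,0,0],"spin": 0,"hand": -0.5},{"dp": [-0.018,0,0.02],"spin": 0,"hand": -0.5},{"dp": [0,0,0],"spin": 0,"hand": -0.5}])

```text
time_s: 6.02
eef_pos: [0.4756, -0.1072, 0.1384]
tool_rot: [0.998, -0.067, -0.003, -0.001]
wrist_force: [-0.0, -0.1, -1.7]
finger_gap: 0.395
```

```bash
python3 - <<'E'
from h import *
delta([.48,-.108,.049])
E
```

```text
t 6.025 p [ 0.4756 -0.1072  0.1384] xyaw -7.64 zax [-0.0056  0.0023 -1.    ] F [-0.  -0.1 -1.7] gap 37.1 q [-0.36  0.21  1.8   0.    1.14  1.34]
tool dp [0.005  0.0004 0.0894]
```

Call:
drive_tool(commands=[{"dp": [0,0,0.03],"spin": 0,"hand": -0.5},{"dp": [0,0,0.03],"spin": 0,"hand": -0.5},{"dp": [0,0,0.015],"spin": 0,"hand": -0.5},{"dp": [0,0,0.008],"spin": 0,"hand": -0.5},{"dp": [0,0,0],"spin": 0,"hand": -0.5}])

```text
time_s: 6.65
eef_pos: [0.4795, -0.1085, 0.0571]
tool_rot: [0.998, -0.066, -0.0, -0.0]
wrist_force: [-0.2, -1.0, -0.7]
finger_gap: 0.401
```

```bash
python3 - <<'E'
from h import *
delta([.48,-.108,.049])
E
```

```text
t 6.65 p [ 0.4795 -0.1085  0.0571] xyaw -7.61 zax [-5.e-04  2.e-04 -1.e+00] F [-0.2 -1.  -0.7] gap 37.7 q [-0.36  0.3   1.91  0.    0.93  1.34]
tool dp [ 0.0005 -0.0005  0.0081]
```

Call:
drive_tool(commands=[{"dp": [0,0,0.004],"spin": 0,"hand": -0.5},{"dp": [0,0,0.002],"spin": 0,"hand": -0.5},{"dp": [0,0,0.002],"spin": 0,"hand": -0.5},{"dp": [0,0,0],"spin": 0,"hand": -0.5}])

```text
time_s: 7.15
eef_pos: [0.4788, -0.1084, 0.0495]
tool_rot: [0.998, -0.066, 0.0, 0.0]
wrist_force: [0.3, -0.5, -1.1]
finger_gap: 0.395
```

Call:
drive_tool(commands=[{"dp": [0,0,0.001],"spin": 0,"hand": -0.5},{"dp": [0,0,0.001],"spin": 0,"hand": -0.5},{"dp": [0,0,0],"spin": 0,"hand": -0.5}])

```text
time_s: 7.52
eef_pos: [0.4791, -0.1085, 0.0479]
tool_rot: [0.998, -0.066, 0.0, 0.0]
wrist_force: [-1.0, -0.6, 4.1]
finger_gap: 0.397
```

Contact with the bench (+4 N). Releasing and rising.

Call:
drive_tool(commands=[{"dp": [0,0,0],"spin": 0,"hand": 0.3},{"dp": [0,0,0],"spin": 0,"hand": 0.3},{"dp": [0,0,0],"spin": 0,"hand": 0.3},{"dp": [0,0,0],"spin": 0,"hand": 0.3},{"dp": [0,0,-0.03],"spin": 0,"hand": 0.3},{"dp": [0,0,-0.04],"spin": 0,"hand": 0.3},{"dp": [0,0,-0.04],"spin": 0,"hand": 0.0},{"dp": [0,0,0],"spin": 0,"hand": -0.2}])

```text
time_s: 8.52
eef_pos: [0.4812, -0.1092, 0.1605]
tool_rot: [0.998, -0.066, 0.003, 0.001]
wrist_force: [0.3, 0.0, -0.2]
finger_gap: 0.477
```

```bash
python3 - <<'E'
from h import *
c=robot.capture("scene"); cv2.imwrite("pics/s4.png",c["pixels"][:,:,::-1])
d=np.array([.9917,-.1288]); ca=np.array([.508,.019])
delta([*(ca+.070*d),.158])
E
```

```text
t 8.575 p [ 0.4796 -0.1086  0.1585] xyaw -7.61 zax [ 0.0028 -0.0012 -1.    ] F [-0.1 -0.3 -1.8] gap 40.5 q [-0.36  0.19  1.77 -0.    1.18  1.34]
tool dp [ 0.0812 -0.1305  0.0007]
```

View pics/s4.png

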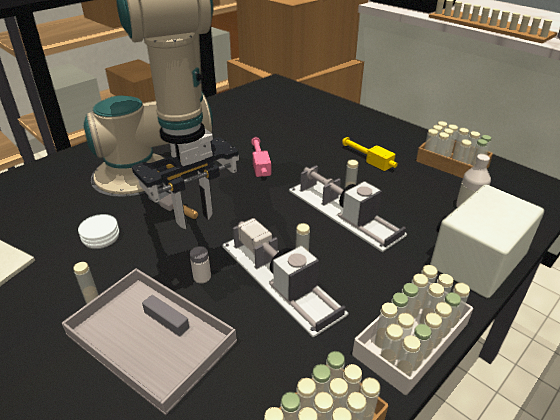

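The jar stands upright at (201,265), clear of the stand and tray. Now over the neck.

Call:
drive_tool(commands=[{"dp": [0.02,-0.035,0],"spin": 0,"hand": -0.2},{"dp": [0.02,-0.035,0],"spin": 0,"hand": -0.2},{"dp": [0.02,-0.035,0],"spin": 0,"hand": -0.2},{"dp": [0.021,-0.0255,0],"spin": 0,"hand": -0.2},{"dp": [0,0,0],"spin": 0,"hand": -0.2},{"dp": [0,0,0],"spin": 0,"hand": -0.2}])

```text
time_s: 9.32
eef_pos: [0.5749, 0.0099, 0.1559]
tool_rot: [0.998, -0.066, -0.002, 0.0]
wrist_force: [-0.7, -0.5, -0.4]
finger_gap: 0.399
```

```bash
python3 - <<'E'
from h import *
c=robot.capture("wrist"); cv2.imwrite("pics/w5.png",c["pixels"][:,:,::-1])
d=np.array([.9917,-.1288]); ca=np.array([.508,.019])
delta([*(ca+.070*d),.042])
W=cloud(c)
# ring/fork in stand coordinates
q=W[...,:2]-ca; a=q@d; l=q@np.array([.1288,.9917])
for nm,z0,z1,a0,a1 in (("ring",.065,.0885,.085,.112),("fittop",.0885,.0945,.1,.2),("cap",.0945,.1,.1,.2),("tube",.056,.067,.05,.09),("cart",.072,.082,-.05,.05),("fork",.06,.0675,.036,.05)):
    m=(W[...,2]>z0)&(W[...,2]<z1)&(a>a0)&(a<a1)&(abs(l)<.05)
    if m.sum(): print(nm,m.sum(),"a",np.round(np.percentile(a[m],[2,50,98]),4),"l",np.round(np.percentile(l[m],[2,50,98]),4))
E
```

```text
t 9.375 p [0.575  0.0096 0.1564] xyaw -7.64 zax [-2.8e-03 -3.0e-04 -1.0e+00] F [-0.5 -0.2  0.3] gap 37.7 q [-0.1   0.31  1.59 -0.    1.23  1.6 ]
tool dp [ 0.0027 -0.0007  0.1144]
ring 1288 a [0.0958 0.1033 0.1115] l [-0.0277 -0.0004  0.027 ]
fittop 4927 a [0.1145 0.1394 0.1668] l [-0.0345 -0.0006  0.0334]
cap 1866 a [0.1271 0.1437 0.1599] l [-0.0167 -0.0005  0.0156]
tube 715 a [0.051  0.0704 0.0891] l [-0.0077 -0.0003  0.0071]
cart 2030 a [-0.0042  0.0161  0.0341] l [-0.0211 -0.0001  0.0205]
fork 531 a [0.0368 0.0416 0.0493] l [-0.0259 -0.0002  0.0265]
```

View pics/w5.png

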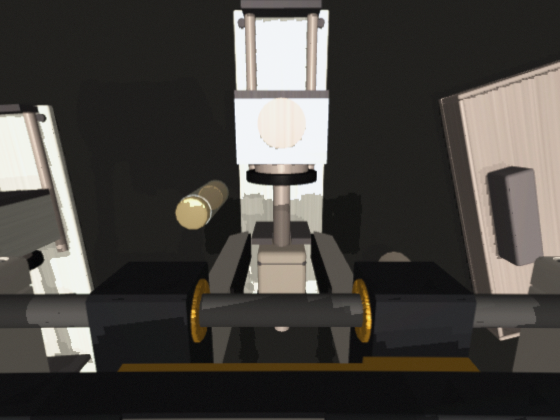

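The picture fits the stand model to within about 1 mm: ring at (282,175), bare neck at (282,212), forks and cartridge below it. I'll lower the fingers astride the neck.

Call:
drive_tool(commands=[{"dp": [0.002,0,0.03],"spin": 0,"hand": -0.2},{"dp": [0,0,0.03],"spin": 0,"hand": -0.2},{"dp": [0,0,0.03],"spin": 0,"hand": -0.2},{"dp": [0,0,0.02],"spin": 0,"hand": -0.2},{"dp": [0,0,0.005],"spin": 0,"hand": -0.2},{"dp": [0,0,0],"spin": 0,"hand": -0.2}])

```text
time_s: 10.12
eef_pos: [0.5782, 0.0094, 0.0427]
tool_rot: [0.998, -0.067, -0.0, 0.0]
wrist_force: [0.8, 0.5, 0.5]
finger_gap: 0.398
```

```bash
python3 - <<'E'
from h import *
d=np.array([.9917,-.1288]); ca=np.array([.508,.019])
delta([*(ca+.088*d),.042])
E
```

```text
t 10.125 p [0.5782 0.0094 0.0427] xyaw -7.66 zax [-0.e+00 -2.e-04 -1.e+00] F [0.8 0.5 0.5] gap 37.4 q [-0.1   0.42  1.74 -0.    0.98  1.6 ]
tool dp [ 0.0171 -0.0006  0.0007]
```

Call:
drive_tool(commands=[{"dp": [0.007,0,0],"spin": 0,"hand": -0.2},{"dp": [0.006,0,0],"spin": 0,"hand": -0.2},{"dp": [0.004,0,0],"spin": 0,"hand": -0.2},{"dp": [0.003,0,0],"spin": 0,"hand": -0.2},{"dp": [0.003,0,0],"spin": 0,"hand": -0.2},{"dp": [0.003,0,0],"spin": 0,"hand": -0.2},{"dp": [0.003,0,0],"spin": 0,"hand": -0.2},{"dp": [0.003,0,0],"spin": 0,"hand": -0.2}])

```text
time_s: 11.12
eef_pos: [0.6082, 0.0061, 0.0423]
tool_rot: [0.998, -0.066, -0.002, -0.0]
wrist_force: [-5.9, 0.9, 4.4]
finger_gap: 0.4
```

Pressing the ring: −6 N. I'll keep pushing.

Call:
drive_tool(commands=[{"dp": [0.005,0,0],"spin": 0,"hand": -0.2},{"dp": [0.005,0,0],"spin": 0,"hand": -0.2},{"dp": [0.005,0,0],"spin": 0,"hand": -0.2},{"dp": [0.005,0,0],"spin": 0,"hand": -0.2},{"dp": [0.005,0,0],"spin": 0,"hand": -0.2},{"dp": [0.005,0,0],"spin": 0,"hand": -0.2}])

```text
time_s: 11.88
eef_pos: [0.6379, 0.0022, 0.0423]
tool_rot: [0.998, -0.066, -0.002, -0.0]
wrist_force: [-7.0, 1.4, 4.5]
finger_gap: 0.401
```

```bash
python3 - <<'E'
from h import *
d=np.array([.9917,-.1288]); ca=np.array([.508,.019])
delta([*(ca+.158*d),.042])
c=robot.capture("wrist"); cv2.imwrite("pics/w6.png",c["pixels"][:,:,::-1])
c=robot.capture("side"); cv2.imwrite("pics/sd6.png",cv2.resize(c["pixels"][130:260,130:330,::-1],None,fx=3.5,fy=3.5))
E
```

```text
t 11.875 p [0.6379 0.0022 0.0423] xyaw -7.6 zax [-4.3e-03  6.0e-04 -1.0e+00] F [-7.   1.4  4.5] gap 37.7 q [-0.11  0.5   1.6   0.    1.05  1.6 ]
tool dp [ 0.027  -0.      0.0002]
```

View pics/w6.png

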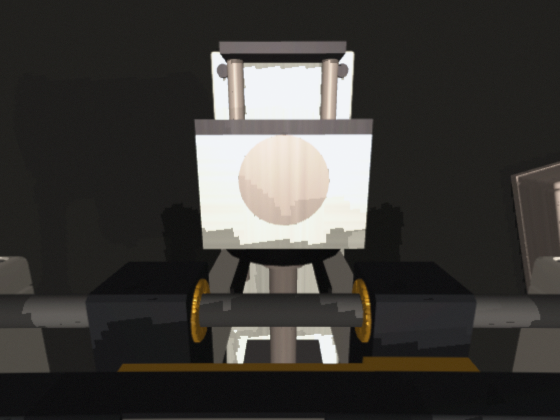

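View pics/sd6.png

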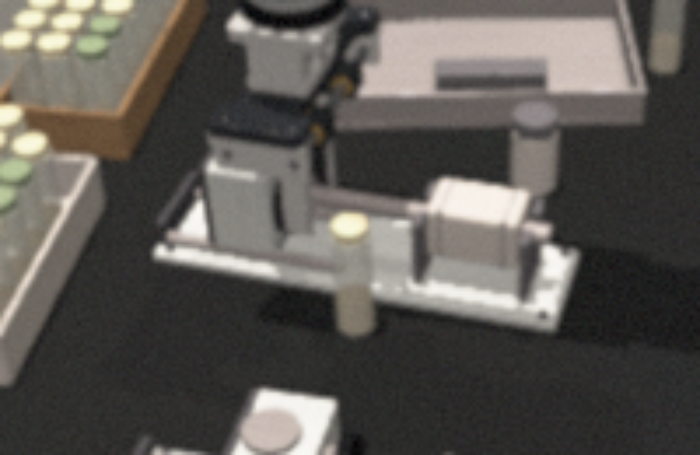

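The fitting (285,185 in the wrist view) is sliding along the rails, and the tube and cartridge have stayed in the forks. Pushing on.

Call:
drive_tool(commands=[{"dp": [0.005,0,0],"spin": 0,"hand": -0.2},{"dp": [0.005,0,0],"spin": 0,"hand": -0.2},{"dp": [0.005,0,0],"spin": 0,"hand": -0.2},{"dp": [0.005,0,0],"spin": 0,"hand": -0.2},{"dp": [0.005,0,0],"spin": 0,"hand": -0.2},{"dp": [0.004,0,0],"spin": 0,"hand": -0.2},{"dp": [0,0,0],"spin": 0,"hand": -0.2}])

```text
time_s: 12.85
eef_pos: [0.6675, -0.0017, 0.0422]
tool_rot: [0.998, -0.066, -0.001, -0.0]
wrist_force: [-4.6, 1.0, 3.0]
finger_gap: 0.4
```

```bash
python3 - <<'E'
from h import *
d=np.array([.9917,-.1288]); ca=np.array([.508,.019])
delta([*(ca+.158*d),.042])
E
```

```text
t 12.85 p [ 0.6675 -0.0017  0.0422] xyaw -7.6 zax [-2.8e-03  6.0e-04 -1.0e+00] F [-4.6  1.   3. ] gap 37.6 q [-0.11  0.54  1.53  0.    1.08  1.6 ]
tool dp [-0.0028  0.      0.0002]
```

Call:
drive_tool(commands=[{"dp": [-0.01,0,0],"spin": 0,"hand": -0.2},{"dp": [-0.02,0,0],"spin": 0,"hand": -0.2},{"dp": [-0.02,0,0],"spin": 0,"hand": -0.2},{"dp": [0,0,-0.03],"spin": 0,"hand": -0.2},{"dp": [0,0,-0.04],"spin": 0,"hand": -0.2},{"dp": [-0.04,0,-0.04],"spin": 0,"hand": 0},{"dp": [-0.04,0,0],"spin": 0,"hand": 0.5},{"dp": [0,0,0],"spin": 0,"hand": 0.5}])

```text
time_s: 13.85
eef_pos: [0.5379, 0.0155, 0.1533]
tool_rot: [0.998, -0.066, 0.001, 0.0]
wrist_force: [1.3, 0.1, 0.1]
finger_gap: 0.677
```

```bash
python3 - <<'E'
from h import *
d=np.array([.9917,-.1288]); ca=np.array([.508,.019])
delta([*(ca+.022*d),.049])
c=robot.capture("wrist"); cv2.imwrite("pics/w7.png",c["pixels"][:,:,::-1])
W=cloud(c)
q=W[...,:2]-ca; a=q@d; l=q@np.array([.1288,.9917])
for nm,z0,z1,a0,a1 in (("ring",.065,.0885,.14,.18),("fittop",.0885,.0945,.1,.25),("cap",.0945,.1,.1,.25),("tube",.056,.071,.05,.15),("cart",.072,.082,-.05,.05)):
    m=(W[...,2]>z0)&(W[...,2]<z1)&(a>a0)&(a<a1)&(abs(l)<.05)
    if m.sum(): print(nm,m.sum(),"a",np.round(np.percentile(a[m],[2,50,98]),4),"l",np.round(np.percentile(l[m],[2,50,98]),4))
E
```

```text
t 13.85 p [0.5379 0.0155 0.1533] xyaw -7.6 zax [ 1.8e-03 -4.0e-04 -1.0e+00] F [1.3 0.1 0.1] gap 63.6 q [-0.1   0.26  1.68 -0.    1.2   1.6 ]
tool dp [-0.0083  0.0004  0.1043]
ring 2233 a [0.162  0.1674 0.1799] l [-0.0294 -0.0007  0.027 ]
fittop 1318 a [0.1804 0.1839 0.1877] l [-0.0341 -0.0003  0.0327]
tube 2113 a [0.0521 0.1015 0.1408] l [-0.0087 -0.0005  0.0081]
cart 3722 a [-0.0328  0.0023  0.0337] l [-0.0211 -0.0002  0.0205]
```

View pics/w7.png

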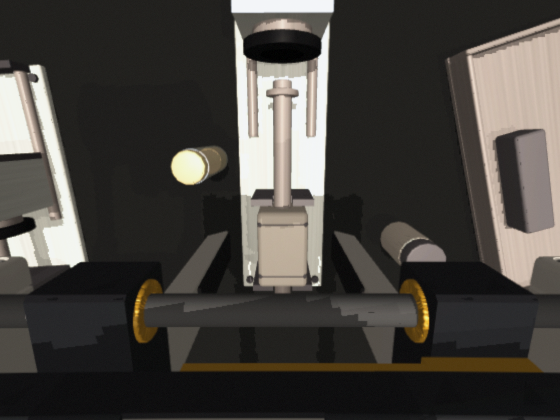

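The tube's end (282,90) is clear of the ring (283,45), and the fitting has slid about 66 mm. Next I'll grip the front half of the cartridge.

Call:
drive_tool(commands=[{"dp": [-0.008,0,0.03],"spin": 0,"hand": 0.4},{"dp": [0,0,0.03],"spin": 0,"hand": 0.4},{"dp": [0,0,0.03],"spin": 0,"hand": 0.4},{"dp": [0,0,0.014],"spin": 0,"hand": 0.4},{"dp": [0,0,0],"spin": 0,"hand": 0.4}])

```text
time_s: 14.52
eef_pos: [0.5322, 0.016, 0.0475]
tool_rot: [0.998, -0.066, -0.001, 0.0]
wrist_force: [-0.2, 1.1, -0.5]
finger_gap: 0.698
```

```bash
python3 - <<'E'
from h import *
d=np.array([.9917,-.1288]); ca=np.array([.508,.019])
delta([*(ca+.022*d),.049])
E
```

```text
t 14.525 p [0.5322 0.016  0.0475] xyaw -7.62 zax [-1.2e-03 -1.0e-04 -1.0e+00] F [-0.2  1.1 -0.5] gap 65.6 q [-0.1   0.36  1.84 -0.    0.94  1.6 ]
tool dp [-0.0024  0.0002 -0.0015]
```

Call:
drive_tool(commands=[{"dp": [-0.001,0,-0.001],"spin": 0,"hand": -0.4},{"dp": [0,0,0],"spin": 0,"hand": -0.4},{"dp": [0,0,0],"spin": 0,"hand": -0.4},{"dp": [0,0,0],"spin": 0,"hand": -0.4},{"dp": [0,0,0],"spin": 0,"hand": -0.4},{"dp": [0,0,0],"spin": 0,"hand": -0.4},{"dp": [0,0,-0.01],"spin": 0,"hand": -0.4},{"dp": [0,0,0],"spin": 0,"hand": -0.4}])

```text
time_s: 15.52
eef_pos: [0.5307, 0.0161, 0.0599]
tool_rot: [0.998, -0.066, 0.0, 0.0]
wrist_force: [0.4, -2.6, -0.7]
finger_gap: 0.47
```

```bash
python3 - <<'E'
from h import *
s,R=st(); print(s["ft_torque"])
E
```

```text
t 15.525 p [0.5307 0.0161 0.0599] xyaw -7.59 zax [ 0.e+00 -6.e-04 -1.e+00] F [ 0.4 -2.6 -0.7] gap 44.2 q [-0.1   0.34  1.83 -0.    0.97  1.6 ]
[-0.33165991  0.13670523  0.02441051]
```

Call:
drive_tool(commands=[{"dp": [0,0,-0.008],"spin": 0,"hand": -0.4},{"dp": [0,0,-0.01],"spin": 0,"hand": -0.4},{"dp": [0,0,0],"spin": 0,"hand": -0.4}])

```text
time_s: 15.9
eef_pos: [0.5318, 0.0165, 0.0785]
tool_rot: [0.998, -0.066, 0.001, -0.0]
wrist_force: [0.3, -0.5, -1.6]
finger_gap: 0.465
```

```bash
python3 - <<'E'
from h import *
s,R=st(); print(s["ft_torque"])
c=robot.capture("wrist"); cv2.imwrite("pics/w8.png",c["pixels"][:,:,::-1])
c=robot.capture("side"); cv2.imwrite("pics/sd8.png",cv2.resize(c["pixels"][130:260,130:330,::-1],None,fx=3.5,fy=3.5))
E
```

```text
t 15.9 p [0.5318 0.0165 0.0785] xyaw -7.62 zax [ 2.5e-03  1.0e-04 -1.0e+00] F [ 0.3 -0.5 -1.6] gap 43.7 q [-0.1   0.32  1.8   0.    1.01  1.6 ]
[ 0.03663555  0.01518436 -0.02604793]
```

View pics/w8.png

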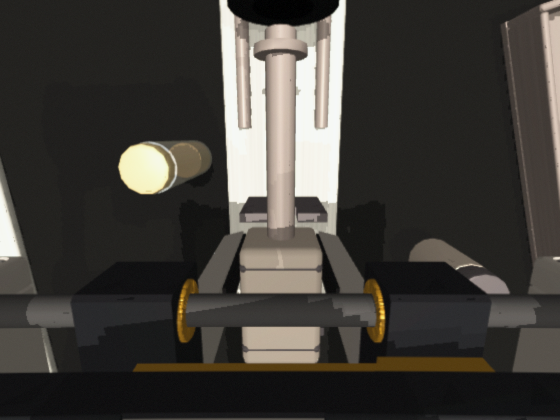

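View pics/sd8.png

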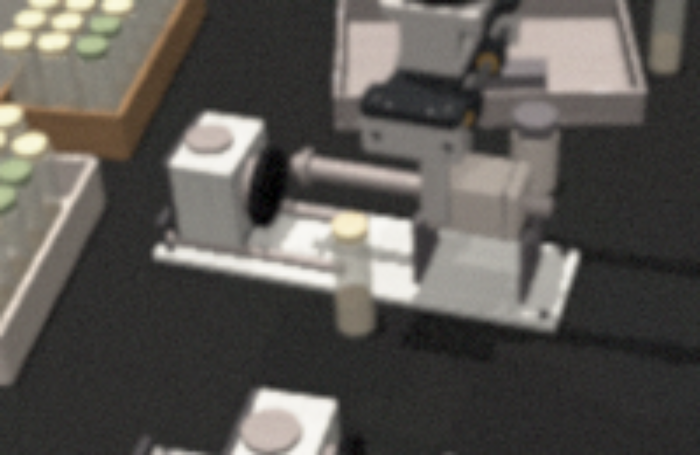

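The tube is lifting level out of the forks and the tip is clear of the ring. I'll lift well clear, then carry and turn it over the tray.

Call:
drive_tool(commands=[{"dp": [0,0,-0.02],"spin": 0,"hand": -0.4},{"dp": [0,0,-0.03],"spin": 0,"hand": -0.4},{"dp": [0,0,-0.03],"spin": 0,"hand": -0.4},{"dp": [0,0,-0.02],"spin": 0,"hand": -0.4},{"dp": [0,0,0],"spin": 0,"hand": -0.4}])

```text
time_s: 16.62
eef_pos: [0.5318, 0.0163, 0.1786]
tool_rot: [0.998, -0.066, 0.002, 0.0]
wrist_force: [-0.6, 0.4, -1.7]
finger_gap: 0.463
```

```bash
python3 - <<'E'
from h import *
delta([.5233,-.3072,.17])
E
```

```text
t 16.625 p [0.5318 0.0163 0.1786] xyaw -7.61 zax [ 3.1e-03 -3.0e-04 -1.0e+00] F [-0.6  0.4 -1.7] gap 43.5 q [-0.1   0.23  1.66  0.    1.25  1.6 ]
tool dp [0.0344 0.3218 0.0087]
```

Call:
drive_tool(commands=[{"dp": [0.004,0.03,0],"spin": 0,"hand": -0.4},{"dp": [0.004,0.04,0],"spin": 0,"hand": -0.4},{"dp": [0.005,0.045,0],"spin": 0,"hand": -0.4},{"dp": [0.005,0.045,0],"spin": 0,"hand": -0.4},{"dp": [0.005,0.045,0],"spin": 0,"hand": -0.4},{"dp": [0.005,0.045,0],"spin": 0,"hand": -0.4},{"dp": [0.004,0.04,0],"spin": 0,"hand": -0.4},{"dp": [0.002,0.03,0],"spin": 0,"hand": -0.4}])

```text
time_s: 17.62
eef_pos: [0.5213, -0.3067, 0.1754]
tool_rot: [0.998, -0.067, -0.001, -0.001]
wrist_force: [0.9, 1.0, -1.6]
finger_gap: 0.47
```

Call:
drive_tool(commands=[{"dp": [0,0,0],"spin": -5,"hand": -0.4},{"dp": [0,0,0],"spin": -7,"hand": -0.4},{"dp": [0,0,0],"spin": -5.4,"hand": -0.4},{"dp": [0,0,0],"spin": 0,"hand": -0.4},{"dp": [0,0,0],"spin": 0,"hand": -0.4}])

```text
time_s: 18.25
eef_pos: [0.5218, -0.305, 0.1765]
tool_rot: [0.996, 0.085, -0.001, -0.001]
wrist_force: [-0.6, -0.6, -1.2]
finger_gap: 0.465
```

```bash
python3 - <<'E'
from h import *
delta([.5233,-.3072,.06])
c=robot.capture("wrist"); cv2.imwrite("pics/w9.png",c["pixels"][:,:,::-1])
def fit(W,nm):
    tc=np.array([.5384,-.2741]); q=W[...,:2]-tc; th=np.radians(9.8); t=np.array([np.cos(th),np.sin(th)]); n=np.array([-t[1],t[0]])
    a=q@t; l=q@n
    m=(W[...,2]>.03)&(W[...,2]<.039)&(abs(a)<.15)&(abs(l)<.105)
    b=m&(abs(l-.045)<.03)&(abs(a)<.08)
    print(nm,"tray",cv2.minAreaRect((W[m][:,:2]*1000).astype(np.float32)),"box a",np.percentile(a[b],[1,50,99]),"l",np.percentile(l[b],[1,50,99]))
fit(cloud(c),"wrist")
for k in("scene","side"):
    c=robot.capture(k); cv2.imwrite(f"pics/{k}9.png",c["pixels"][:,:,::-1])
E
```

```text
t 18.25 p [ 0.5218 -0.305   0.1765] xyaw 9.72 zax [-1.3e-03  9.0e-04 -1.0e+00] F [-0.6 -0.6 -1.2] gap 43.7 q [-0.64  0.34  1.5  -0.    1.3   0.76]
tool dp [0.0012 0.0025 0.1165]
wrist tray ((540.6287841796875, -273.83349609375), (265.9393615722656, 180.74124145507812), 9.924510955810547) box a [-0.05109413  0.00019259  0.04577237] l [0.03086801 0.04418226 0.0582933 ]
```

View pics/w9.png

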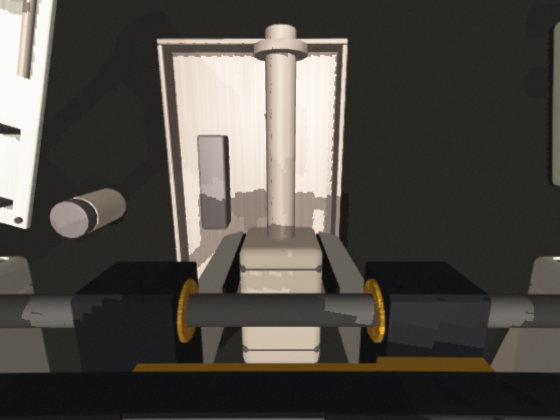

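View pics/scene9.png

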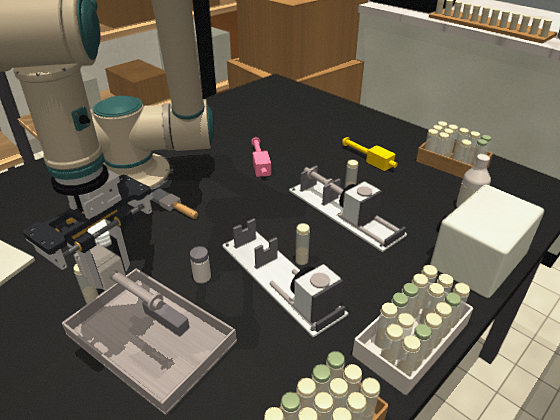

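The tube hangs level over the tray, parallel to the box (213,180), with its tip inside the far wall. Lowering it.

Call:
drive_tool(commands=[{"dp": [0.001,0.0025,0.03],"spin": 0,"hand": -0.4},{"dp": [0,0,0.04],"spin": 0,"hand": -0.4},{"dp": [0,0,0.035],"spin": 0,"hand": -0.4},{"dp": [0,0,0.02],"spin": 0,"hand": -0.4},{"dp": [0,0,0.015],"spin": 0,"hand": -0.4},{"dp": [0,0,0.005],"spin": 0,"hand": -0.4},{"dp": [0,0,0],"spin": 0,"hand": -0.4},{"dp": [0,0,0],"spin": 0,"hand": -0.4}])

```text
time_s: 19.4
eef_pos: [0.5243, -0.3081, 0.0334]
tool_rot: [0.996, 0.085, 0.001, 0.001]
wrist_force: [-0.1, 0.5, -1.3]
finger_gap: 0.466
```

```bash
python3 - <<'E'
from h import *
delta([.5233,-.3072,.0205])
E
```

```text
t 19.4 p [ 0.5243 -0.3081  0.0334] xyaw 9.79 zax [ 0.0015 -0.0013 -1.    ] F [-0.1  0.5 -1.3] gap 43.8 q [-0.65  0.47  1.68 -0.    0.99  0.75]
tool dp [-0.0008 -0.0011  0.0129]
```

Call:
drive_tool(commands=[{"dp": [0,0,0.004],"spin": 0,"hand": -0.4},{"dp": [0,0,0.003],"spin": 0,"hand": -0.4},{"dp": [0,0,0.002],"spin": 0,"hand": -0.4},{"dp": [0,0,0],"spin": 0,"hand": -0.4},{"dp": [0,0,0],"spin": 0,"hand": -0.4}])

```text
time_s: 20.02
eef_pos: [0.5236, -0.3077, 0.0235]
tool_rot: [0.996, 0.085, 0.0, 0.0]
wrist_force: [0.3, 0.4, -1.9]
finger_gap: 0.469
```

Call:
drive_tool(commands=[{"dp": [0,0,0.001],"spin": 0,"hand": -0.4},{"dp": [0,0,0.001],"spin": 0,"hand": -0.4},{"dp": [0,0,0],"spin": 0,"hand": -0.4}])

```text
time_s: 20.4
eef_pos: [0.5238, -0.3078, 0.0226]
tool_rot: [0.996, 0.085, 0.0, 0.0]
wrist_force: [-2.2, 0.2, 5.5]
finger_gap: 0.47
```

Contact (+5.5 N) at about the expected height, so I'll release.

Call:
drive_tool(commands=[{"dp": [0,0,0],"spin": 0,"hand": 0.05},{"dp": [0,0,0],"spin": 0,"hand": 0.3},{"dp": [0,0,0],"spin": 0,"hand": 0.3},{"dp": [0,0,0],"spin": 0,"hand": 0.3},{"dp": [0,0,0],"spin": 0,"hand": 0.3}])

```text
time_s: 21.02
eef_pos: [0.5236, -0.3077, 0.0214]
tool_rot: [0.996, 0.085, -0.0, 0.0]
wrist_force: [0.1, -0.3, 0.2]
finger_gap: 0.651
```

```bash
python3 - <<'E'
from h import *
st()
c=robot.capture("wrist"); cv2.imwrite("pics/w10.png",c["pixels"][:,:,::-1])
E
```

```text
t 21.025 p [ 0.5236 -0.3077  0.0214] xyaw 9.79 zax [-1.e-04 -0.e+00 -1.e+00] F [ 0.1 -0.3  0.2] gap 61.2 q [-0.65  0.48  1.7  -0.    0.96  0.75]
```

View pics/w10.png

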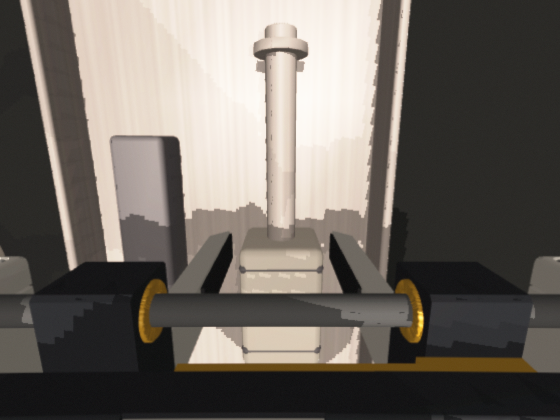

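The tube lies in the tray and both fingers are clear of it. I'll rise, then check.

Call:
drive_tool(commands=[{"dp": [0,0,-0.02],"spin": 0,"hand": 0.3},{"dp": [0,0,-0.04],"spin": 0,"hand": 0.3},{"dp": [0,0,-0.05],"spin": 0,"hand": 0.3},{"dp": [0,0,-0.06],"spin": 0,"hand": 0.3},{"dp": [-0.03,0,-0.06],"spin": 0,"hand": 0.3},{"dp": [-0.04,0,-0.05],"spin": 0,"hand": 0.3},{"dp": [-0.04,0,0],"spin": 0,"hand": 0.3},{"dp": [0,0,0],"spin": 0,"hand": 0.3}])

```text
time_s: 22.08
eef_pos: [0.4162, -0.3261, 0.2975]
tool_rot: [0.996, 0.084, 0.0, 0.001]
wrist_force: [0.1, -0.5, 0.1]
finger_gap: 0.648
```

```bash
python3 - <<'E'
from h import *
st()
import pickle
for k in("wrist","scene","side"):
    c=robot.capture(k); cv2.imwrite(f"pics/{k}11.png",c["pixels"][:,:,::-1])
    W=cloud(c); tc=np.array([.5390,-.274]); q=W[...,:2]-tc; th=np.radians(9.8); t=np.array([np.cos(th),np.sin(th)]); n=np.array([-t[1],t[0]])
    a=q@t; l=q@n; g=(abs(a)<.12)&(abs(l)<.08)
    for nm,m in(("cart",g&(W[...,2]>.043)&(W[...,2]<.06)),("tube",g&(a>.0)&(a<.075)&(abs(l+.03)<.012)&(W[...,2]>.02)),("bead",g&(a>.08)&(abs(l+.03)<.02)&(W[...,2]>.012)),("box",g&(abs(l-.045)<.03)&(abs(a)<.08)&(W[...,2]>.03))):
        if m.sum()>5: print(k,nm,m.sum(),"a",np.round(np.percentile(a[m],[2,50,98]),3),"l",np.round(np.percentile(l[m],[2,50,98]),3),"z",np.round(np.percentile(W[m][:,2],[5,50,95]),4))
E
```

```text
t 22.075 p [ 0.4162 -0.3261  0.2975] xyaw 9.64 zax [ 8.0e-04 -1.7e-03 -1.0e+00] F [ 0.1 -0.5  0.1] gap 60.9 q [-0.8   0.17  1.44 -0.    1.53  0.61]
wrist cart 1742 a [-0.078 -0.044 -0.012] l [-0.051 -0.03  -0.009] z [0.0475 0.0495 0.0509]
wrist tube 712 a [0.002 0.04  0.074] l [-0.037 -0.03  -0.022] z [0.0304 0.0342 0.0363]
wrist bead 270 a [0.081 0.086 0.097] l [-0.042 -0.03  -0.017] z [0.0273 0.0352 0.0416]
wrist box 1632 a [-0.052 -0.002  0.044] l [0.031 0.044 0.058] z [0.0334 0.0354 0.0369]
scene cart 770 a [-0.078 -0.043 -0.011] l [-0.053 -0.034 -0.012] z [0.045  0.0491 0.0512]
scene tube 352 a [0.002 0.039 0.073] l [-0.039 -0.034 -0.025] z [0.0274 0.0336 0.0362]
scene bead 172 a [0.084 0.089 0.097] l [-0.045 -0.034 -0.018] z [0.0212 0.0328 0.0407]
scene box 640 a [-0.051 -0.001  0.045] l [0.03  0.042 0.057] z [0.0316 0.0349 0.0369]
side cart 140 a [-0.076 -0.043 -0.013] l [-0.046 -0.024 -0.005] z [0.0435 0.0469 0.0496]
side tube 102 a [0.002 0.035 0.074] l [-0.033 -0.024 -0.019] z [0.0214 0.03   0.0352]
side bead 30 a [0.08  0.087 0.096] l [-0.032 -0.023 -0.014] z [0.0222 0.03   0.038 ]
side box 194 a [-0.052 -0.004  0.043] l [0.031 0.049 0.062] z [0.0314 0.0345 0.0371]
```

View pics/wrist11.png

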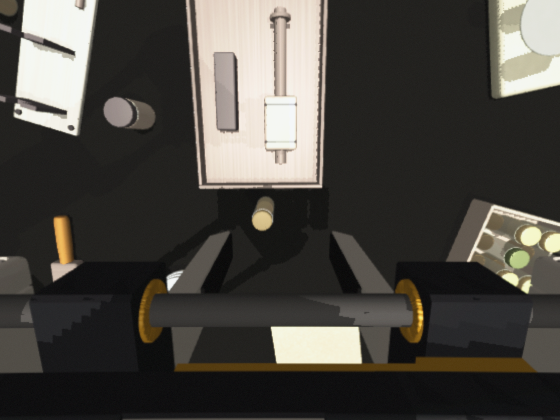

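View pics/scene11.png

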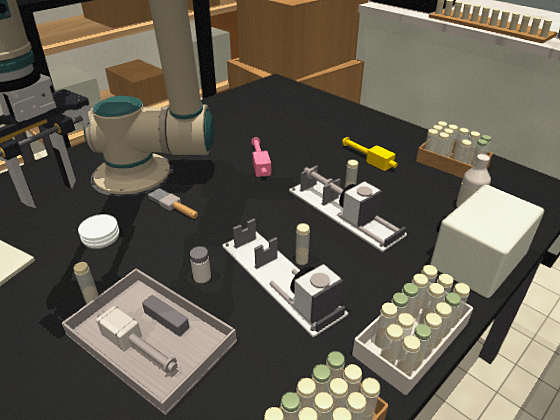

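View pics/side11.png

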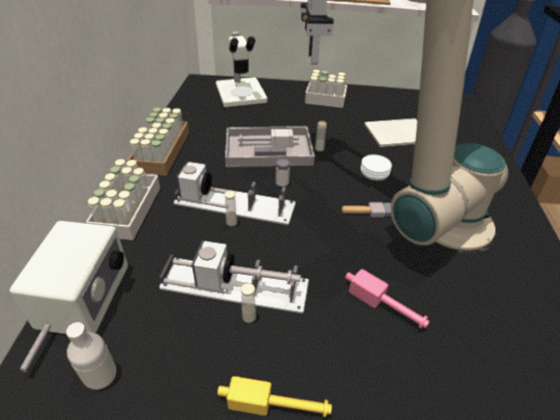

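The tube lies flat in the tray beside the box, with the cartridge at (118,325) in the scene view. The jar (201,265) and all three vials are upright, and the plain tube is still connected. The arm touches nothing, so I'll hand in.

```bash
python3 -c "
from cell import robot
print(robot.finish_job())"
```

```text
the job is handed in; nothing more can be done
None
```

The filter tube is disconnected and lying flat in the steel tray beside the small box, and I handed the job in at about 22 s of the 72 s allowed.

- **Jar:** I moved it off the rails first and stood it on the bench near (0.48, −0.11). It was upright in the last pictures.
- **Fitting:** I pushed the release ring home and kept pushing at about 7 N until the fitting had slid back about 66 mm. The wrist camera then showed the tube's end clear of the ring by about 19 mm.
- **Tube:** I lifted it level out of the forks by the cartridge and set it down with about 5.5 N of contact. By the wrist camera, the cartridge top is about 49 mm and the tube top about 35 mm above the bench, as expected for lying flat. The gap to the box is about 40 mm.
- **Everything else:** The box has not moved measurably, all three vials are upright, and the plain tube is still connected. The gripper was clear of everything.

The two fixed cameras disagreed by about 5 mm sideways. I used the wrist camera, which fell between them, and its view fitted the stand's given dimensions to about 1 mm. No check failed.

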